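Take the filter cassette out of the bench dust extractor

ROBOT

A 7-joint arm with a two-finger parallel gripper is mounted at the origin on the work surface. World frame = base frame: x ahead of the robot, y to its left, z up, the work surface at z = 0. Lengths are in m, angles in rad, forces in N, time in s.
With the tool pointing down it reaches from about 0.425 to 0.875 m from the base axis. Payload 4.7 kg.
Tool frame: the origin (TCP) lies midway between the tips of the shut fingers; the grasp point (between the pads) lies 19 mm behind it; z points along the fingers, y is the line along which they close (so a half turn about z gives the same grasp; the last joint's range is limited). The gripper opens to 87 mm and grips with 3 to 60 N. Pads are 19 mm wide; open, the fingers measure 117 mm over their backs; the gripper's body (75 mm by 190 mm) begins 51 mm behind the grasp point.
Start: joints at [1.199, 0.321, -0.07, 1.45, 0.023, 1.371, -0.057], TCP at [0.245, -0.602, 0.223] pointing down, gripper open.
Joint ranges: [-2.86, 2.86], [-0.3, 2.09], [-1.38, 1.24], [0.06, 2.45], [-1.56, 4.7], [0.09, 2.05], [-2.69, 2.69]. Speed limits (rad/s): [2.57, 2.57, 3.14, 3.14, 3.14, 3.14, 3.14].

INTERFACE

Orientations are given as a rotation vector (axis times angle).
In Python, from bench import ctrl gives the robot as it stands. The module is installed in compiled form; this text tells all that it offers.
- The arm moves only by the shell command python3 -m handwheel 'ROWS' [FORCE]. ROWS is JSON, a list of rows, each a list of 7 numbers: the finger opening in m, from 0 to 0.087, then the shift along the tool's x, y, z in m, then the turn, a rotation vector about the tool's x, y, z in degrees. A call has 1 to 12 rows; each row shifts and turns the commanded pose from where the row before left it, along the tool's axes as they then stand; what a row does not reach is not made up. A row lasts 1/8 s, in which the tool goes at most 62.5 mm and 10.7 degrees, less where a joint would pass 70% of its speed; a pose out of reach is approached as far as the arm can. A call is refused whole if a number of a shift passes 0.0625 or a number of a turn 10.7, either way. A call with a gripper value outside its range is refused whole. The fingers move at their own pace and stop on an object; FORCE is the grip in N (left out, the last holds). Time passes only in rows, so rows that do not move let the fingers close. It gives the time, the measured TCP pose, the force, the opening and the grip force at its end, in the units of the state.
- ctrl.get_state(): the state, without advancing time (a new reading comes with each control period).
- ctrl.get_image(name): name is "side" or "top" or "wrist"; returns (picture, depth): 384x512x3 uint8, blue, green, red; 384x512 float32, m along the optical axis (not along the pixel's ray), 0 where there is no reading.
- ctrl.camera_info(name): a dict with "intrinsics" (3x3 intrinsics, pixels), "D" ([k1, k2, p1, p2, k3] as OpenCV has them; the pictures are not rectified), "R" (3x3) and "t" (3): a world point X has camera coordinates R X + t. Camera axes: x right, y down, z forward; pixel columns grow to the right and rows downward; lengths in m; the calibration is good to about 2 mm. A picture is of the moment at which its call begins: read the wrist's pose just before it. camera_info takes no time and is no camera call; for the wrist camera it gives the pose at the moment of the call.
- ctrl.close_job(): hands the job in; it is judged then, once.
The state is a dict: "time": time; "joint_positions": joint angles; "qd": joint speeds; "joint_torque": joint torques, N m; "position": TCP position; "tool_rot": TCP orientation; "ft_force": force on the tool from outside, world axes, zero at the start; "torque": the same for the moment, N m; "grip_width": opening from 0.0 (shut) to 1.0 (fully open); "grip_force": force on a finger pad.
Only numpy, scipy, OpenCV 4.12 (cv2) and the standard library are available. Lean on these libraries where they do the work, as an engineer would, in place of code of your own. Each camera call takes 0.05 s, during which the arm holds its last target. There are 200 camera calls.

TASK

The sanding stick lying across the dust extractor is in the way: lay it flat in the steel tray without dropping it, and let go of it. Then pinch the filter cassette's two side catches together and lift the cassette up out of the extractor. Finish while holding it by the pinched catches, upright and still in the air, its underside at least 3 cm above the extractor's top plate and touching nothing but the gripper; leave the jar and the wax pieces where they are.

Things in the scene. Friction and masses are not known exactly. Their poses are not given: they have to be found in the camera images.
- extractor: White bench dust extractor, fixed; 200 (x) x 208 (y) x 90 mm high; origin at the centre of its underside on the bench, z up, yaw within 0.3. The top plate (10 mm thick, top at z = 90) has a central well 84 (x) x 64 mm (y), hollow below. Along its y sides stand two grey arm-rest cheeks, 120 long (x), 16 wide, inner faces at y = +-88, tops at z = 132 mm.
- cassette: Grey filter cassette, 82 x 62 x 65 mm, 0.15 to 0.3 kg, in the well (1 mm clearance), axes parallel to the extractor's; origin at the centre of its underside (30 mm above the bench when seated), z up. 5 mm flanges at its x ends rest on the top plate. The teeth of a catch on each y side hook under the plate with 3 mm of play: it comes out only with both catches pinched in.
- cassette_top (a point): Point on the cassette's axis, 65 mm above its underside: the top face of the cassette between the two catches (5 mm above the extractor's top plate when seated).
- catch_left (a joint): Sprung catch on the cassette's +y side; metres it is pushed inward, 0 = out (latched) to 0.008 = fully in. The tooth is free of the top plate above about 0.006. Spring 2 N at rest, 6 N fully in; then it meets a hard stop, so that a grip of 20 to 40 N carries the cassette by the catches.
- catch_right (a joint): The same catch on the cassette's -y side; 0 = out, 0.008 = fully in.
- catch_left_tab (a point): Grip point on the left catch: centre of the outer face of its upright black tab, 84 mm above the cassette's underside. The tab is 30 mm wide (cassette's x), 5 mm thick and stands free from the top plate to 38 mm above it. The two tabs' outer faces are 60 mm apart when out, 44 mm fully pinched; the fingers close along the cassette's y.
- catch_right_tab (a point): Grip point on the right catch, mirrored.
- stick: Sanding stick, a flat wooden bar with grey abrasive on most of it, 28 (its x) x 240 (its y, lengthwise) x 16 mm thick, 55 to 90 g; origin at the centre of its underside. It starts lying on the two cheeks of the extractor, underside 132 mm above the bench, about across the cassette just above the tabs, in the way of the fingers.
- stick_center (a point): Middle of the sanding stick, 8 mm above its underside; its centre of mass.
- tray: Open steel tray fixed on the bench beside the extractor (on either side), outside 150 (its x) x 290 (its y) x 22 mm high, walls and floor 3 mm; origin at the centre of its underside, z up. Yaw within 0.25 rad.
- jar: Bystander beyond the work, to be left alone: small closed glass jar with white lid, 48 mm diameter, 60 mm tall; origin at the centre of its underside.
- wax_block: Bystander beyond the work, to be left alone: block of carving wax, 60 x 90 x 30 mm; origin at the centre of its underside.
- wax_tube: Bystander beyond the work, to be left alone: upright tube of carving wax, 44 mm diameter, 60 mm tall; origin at the centre of its underside.
There are look-alikes about, which are no part of the job. Of the things shaped like the stick, the wooden one is meant.

How it is judged:
By the outcome, as a careful person would: the job done as asked, in the order asked, and still so for the second after the job is handed in, while the arm keeps its last pose, push and grip.
It also fails if it takes over 53 s, if anything falls off the work surface, if the arm or the gripper's body presses on something with over 40 N, if the wrist force passes 120 N, or if a joint passes its speed limit or range.

## Working session

There is one attempt and no reset: what is moved stays moved. The work goes in short steps, Python scripts to look and compute and a shell command to move; the robot and the scene stay as the last step left them, time stands still between calls to the robot, and variables do not carry over. Pictures are saved under pics/ and viewed, at most 10 in all, crops included, and the job is handed in when it is done.

```bash
mkdir -p pics
cat > h.py <<'E'
import numpy as np, cv2
from bench import ctrl
def shot(n):
    ci=ctrl.camera_info(n); im,d=ctrl.get_image(n); return im,d,ci
def world(d,ci,step=1):
    H,W=d.shape
    v,u=np.mgrid[0:H:step,0:W:step]
    p=np.stack([u,v],-1).reshape(-1,1,2).astype(np.float64)
    n=cv2.undistortPoints(p,np.array(ci["intrinsics"]),np.array(ci["D"])).reshape(-1,2)
    z=d[::step,::step].reshape(-1)
    X=np.c_[n*z[:,None],z]
    X=(X-np.array(ci["t"]))@np.array(ci["R"])
    X[z==0]=np.nan
    return X.reshape(v.shape+(3,))
E
python3 - <<'E'
from h import *
s=ctrl.get_state(); print(s)
a=[]
for n in("top","side"):
    im,d,ci=shot(n); cv2.imwrite(f"pics/{n}0.png",im); np.savez(f"{n}0.npz",im=im,d=d,X=world(d,ci))
    print(n,-np.array(ci["R"]).T@ci["t"],ci["R"][2])
E
```

```text
{'time': 0.0, 'joint_positions': array([ 1.19914632,  0.32180652, -0.07006363,  1.45170908,  0.02259895,
        1.37082317, -0.0569049 ]), 'qd': array([-1.13462082e-04,  8.24988396e-04,  1.57334088e-03, -6.31116905e-05,
       -2.75591036e-04, -6.06306177e-05,  7.61030574e-04]), 'joint_torque': array([ 3.70140642e-04, -4.91284025e+01, -4.04076716e-01, -3.12526488e+01,
       -6.39911927e-02,  4.35965171e-02,  1.68298247e-04]), 'position': array([ 0.24428775, -0.6017226 ,  0.22145497]), 'tool_rot': array([-3.08147232e+00, -6.01830169e-01,  7.54669954e-04]), 'ft_force': array([ 0.17408131, -1.35436264,  0.4702752 ]), 'torque': array([ 0.00589053,  0.01335852, -0.00349488]), 'grip_force': 0.0, 'grip_width': 0.9973024211806578}
top [0.31146083 0.13243554 1.73504582] [ 0.12178549 -0.02200847 -0.99231241]
side [0.37904192 0.86888306 0.97958644] [ 0.13816635 -0.63881746 -0.75685026]
```

View pics/top0.png

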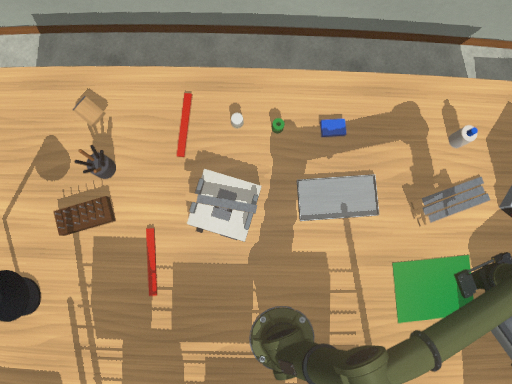

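View pics/side0.png

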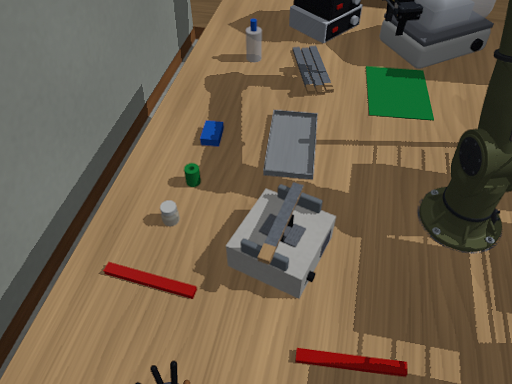

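Top view: the extractor is at about (225,205) with the stick across it, the tray at (338,197), and the jar and wax pieces above them at (237,119), (278,126) and (333,127). The side view agrees. Next I fit the poses.

Run:
```python
from h import *
t=np.load("top0.npz"); X=t["X"]; im=t["im"]
def rect(m,name):
    P=X[m][:,:2].astype(np.float32); r=cv2.minAreaRect(P*1000); print(name,m.sum(),np.round(r[0],1),np.round(r[1],1),round(r[2],1),"z",np.nanmedian(X[m][:,2]).round(4))
v,u=np.mgrid[0:384,0:512]
z=X[...,2]
ex=(u>180)&(u<268)&(v>160)&(v<248)
for lo,hi in((.08,.1),(.12,.139),(.141,.16),(.105,.12)):
    rect(ex&(z>lo)&(z<hi),f"ex {lo}")
rect(ex&(z>.07),"exall")
tr=(u>285)&(u<390)&(v>165)&(v<228)
rect(tr&(z>.012)&(z<.04),"tray wall"); 
print("bench z",np.nanmedian(z[300:330,330:360]),"tray floor",np.nanmedian(z[190:205,320:360]))
s=np.load("side0.npz"); Y=s["X"]; zs=Y[...,2]
es=(u>220)&(u<345)&(v>175)&(v<300)
for lo,hi in((.08,.1),(.12,.139),(.141,.16)):
    m=es&(zs>lo)&(zs<hi); r=cv2.minAreaRect((Y[m][:,:2]*1000).astype(np.float32)); print("side",lo,m.sum(),np.round(r[0],1),np.round(r[1],1),round(r[2],1),np.nanmedian(zs[m]))
ts=(u>255)&(u<325)&(v>105)&(v<185)&(zs>.012)&(zs<.04)
r=cv2.minAreaRect((Y[ts][:,:2]*1000).astype(np.float32)); print("side tray",ts.sum(),r)
c=np.hstack([cv2.resize(t["im"][160:250,180:270],(400,400),interpolation=2),cv2.resize(s["im"][175:305,220:350],(400,400),interpolation=2)]); cv2.imwrite("pics/c0.png",c)
```

```text
ex 0.08 2643 [467.  214.3] [208.6 201.6] 74.5 z 0.0909
ex 0.12 270 [468.  222.4] [232.9 121. ] 73.9 z 0.1312
ex 0.141 618 [466.4 224.3] [241.3  32.2] 81.0 z 0.1484
ex 0.105 19 [462.5 211.1] [191.4 106. ] 72.2 z 0.1099
exall 3653 [469.4 222.9] [241.1 203.4] 73.8 z 0.0928
tray wall 320 [ 503.3 -189.2] [184.2 360. ] 0.6 z 0.0191
bench z -0.00018487187068767265 tray floor 0.0027951339024815287
side 0.08 4241 [468.  216.4] [211.4 201.8] 74.5 0.08922170769895613
side 0.12 619 [470.  225.9] [238.7 119.7] 74.4 0.13002894986791028
side 0.141 1026 [469.  224.6] [242.7  29.2] 80.7 0.1468288733626702
side tray 374 ((509.93292236328125, -193.41265869140625), (150.1201629638672, 301.58612060546875), 5.13539457321167)
```

View pics/c0.png

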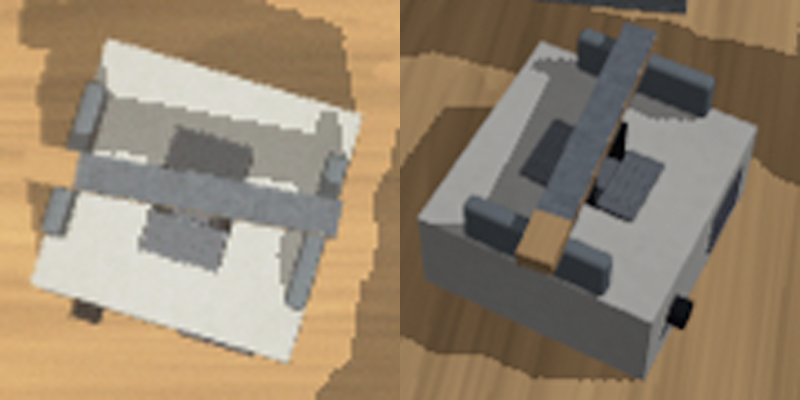

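The crop shows the stick across the cheeks, with its wooden end toward +y. It is turned about 6° relative to the extractor, and the black tabs are under it. Now the tray fit and the move arithmetic.

```bash
cat >> h.py <<'E'
from scipy.spatial.transform import Rotation as Ro
def plan(x,y,z,c):
    "c = wanted closing direction deg (mod 180); prints tool-z turn then shift in turned tool axes"
    s=ctrl.get_state(); R=Ro.from_rotvec(s["tool_rot"]).as_matrix(); p=s["position"]
    c0=np.degrees(np.arctan2(R[1,1],R[0,1])); d=(c-c0+90)%180-90
    R2=Ro.from_euler("z",d,degrees=True).as_matrix()@R
    print("t",s["time"],"p",p.round(4),"close",c0.round(2),"tool z",R[:,2].round(4),"| turn",round(-d,2),"shift mm",(R2.T@(np.array([x,y,z])-p)*1000).round(1),
     "F",s["ft_force"].round(1),"w",round(s["grip_width"]*87,1),"gf",round(s["grip_force"],1),"q",s["joint_positions"].round(2))
E
python3 - <<'E'
from h import *
for n,roi in(("top",(285,165,390,228)),("side",(255,103,325,185))):
    t=np.load(n+"0.npz"); im=t["im"].astype(int); X=t["X"]
    m=np.zeros(im.shape[:2],bool); m[roi[1]:roi[3],roi[0]:roi[2]]=1
    m&=(im[...,0]-im[...,2]>-12)&(im.max(2)>60)&(X[...,2]>0)&(X[...,2]<.03)
    k=cv2.morphologyEx(m.astype(np.uint8),cv2.MORPH_OPEN,np.ones((3,3)))
    P=(X[k>0][:,:2]*1000).astype(np.float32); print(n,len(P),cv2.minAreaRect(P))
plan(.4675,.2235,.30,-9.2)
E
```

```text
top 1142 ((508.370361328125, -192.58895874023438), (148.14657592773438, 287.0928039550781), 5.454689025878906)
side 921 ((517.1575927734375, -188.02108764648438), (136.07931518554688, 296.41461181640625), 0.6973121762275696)
t 0.1 p [ 0.2444 -0.6018  0.2216] close -67.9 tool z [-7.0e-04  1.6e-03 -1.0e+00] | turn -58.7 shift mm [850.3  88.2 -78.6] F [-1.1  0.2  0. ] w 87.0 gf 0.0 q [ 1.2   0.32 -0.07  1.45  0.02  1.37 -0.06]
```

```bash
python3 -m handwheel '[[0.087,0,0.02,-0.01,0,0,-9.8],[0.087,0,0.02,-0.01,0,0,-9.8],[0.087,0,0.02,-0.01,0,0,-9.8],[0.087,0,0.02,-0.01,0,0,-9.8],[0.087,0,0.03,-0.01,0,0,-9.8],[0.087,0,0.03,-0.01,0,0,-9.8],[0.087,0.05,0.01,0,0,0,0],[0.087,0.06,0,0,0,0,0],[0.087,0.06,0,0,0,0,0],[0.087,0.06,0,0,0,0,0],[0.087,0.06,0,0,0,0,0],[0.087,0.06,0,0,0,0,0]]' 20 && python3 -c "
from h import *
plan(.4675,.2235,.25,-9.2)"
```

```text
time: 1.6
position: [0.4115, -0.343, 0.2822]
tool_rot: [-2.39, -2.038, 0.0]
ft_force: [0.3, 0.7, 0.6]
grip_width: 0.998
grip_force: 0.0
t 1.6 p [ 0.4115 -0.343   0.2822] close -9.09 tool z [-3.e-04  1.e-04 -1.e+00] | turn 0.11 shift mm [568.2 -35.3  32.2] F [0.3 0.7 0.6] w 86.8 gf 0.0 q [ 1.01  0.07 -0.38  1.63  0.03  1.44  0.47]
```

```bash
python3 -m handwheel '[[0.087,0.06,0,0,0,0,0],[0.087,0.06,0,0,0,0,0],[0.087,0.06,0,0,0,0,0],[0.087,0.06,0,0,0,0,0],[0.087,0.06,0,0,0,0,0],[0.087,0.06,0,0,0,0,0],[0.087,0.06,-0.01,0,0,0,0],[0.087,0.06,-0.01,0,0,0,0],[0.06,0.05,-0.01,0,0,0,0],[0.06,0.03,-0.005,0,0,0,0],[0.06,0,0,0,0,0,0]]'
python3 - <<'E'
from h import *
im,d,ci=shot("wrist"); cv2.imwrite("pics/w1.png",im); X=world(d,ci); z=X[...,2]
plan(.4675,.2235,.20,-9.2)
for lo,hi in((.08,.093),(.141,.156),(.125,.138)):
    m=(z>lo)&(z<hi)&(abs(X[...,0]-.468)<.15)&(abs(X[...,1]-.216)<.17); r=cv2.minAreaRect((X[m][:,:2]*1000).astype(np.float32)); print(lo,m.sum(),r,np.nanmedian(z[m]))
E
```

```text
time: 2.98
position: [0.4643, 0.2161, 0.2823]
tool_rot: [-2.383, -2.044, 0.0]
ft_force: [-0.5, -0.6, -1.0]
grip_width: 0.75
grip_force: 0.0
t 3.025 p [0.4649 0.2138 0.2821] close -8.95 tool z [-1.e-03 -2.e-04 -1.e+00] | turn 0.25 shift mm [10.   1.1 82.1] F [ 0.5 -0.6 -0.4] w 63.3 gf 0.0 q [ 0.49  0.06 -1.    1.67  0.05  1.44 -0.67]
0.08 19194 ((466.95233154296875, 212.83474731445312), (207.9510498046875, 200.58651733398438), 74.63239288330078) 0.08884698232921692
0.141 6411 ((470.2864685058594, 234.82736206054688), (214.16004943847656, 27.644662857055664), 80.73829650878906) 0.1468088046647868
0.125 2189 ((469.43658447265625, 215.1683349609375), (204.30238342285156, 120.09254455566406), 75.48185729980469) 0.13028379310681823
```

View pics/w1.png

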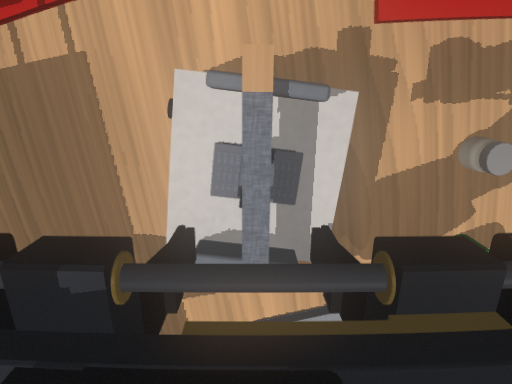

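The wrist view shows the stick vertical at column ~257, its wooden end at the top, midway between the fingers. I descend to it.

```bash
python3 -m handwheel '[[0.06,0.0055,0.002,0.04,0,0,0.3],[0.06,0,0,0.05,0,0,0],[0.06,0,0,0.03,0,0,0],[0.06,0,0,0.02,0,0,0],[0.06,0,0,0.008,0,0,0],[0.06,0,0,0,0,0,0],[0.06,0,0,0,0,0,0]]' && python3 -c "
from h import *
plan(.4675,.219,.134,-9.2)"
```

```text
time: 3.9
position: [0.4692, 0.2187, 0.1357]
tool_rot: [2.395, 2.031, 0.003]
ft_force: [0.6, 0.9, -0.8]
grip_width: 0.69
grip_force: 0.0
t 3.9 p [0.4692 0.2187 0.1357] close -9.41 tool z [ 2.e-03  4.e-04 -1.e+00] | turn -0.21 shift mm [ 0.1 -1.7  1.7] F [ 0.6  0.9 -0.8] w 60.1 gf 0.0 q [ 0.42  0.21 -0.99  1.86  0.19  1.17 -0.8 ]
```

```bash
python3 -m handwheel '[[0.06,0,-0.0015,0.0015,0,0,0],[0.02,0,0,0,0,0,0],[0.0,0,0,0,0,0,0],[0.0,0,0,0,0,0,0],[0.0,0,0,0,0,0,0],[0.0,0,0,0,0,0,0],[0.0,0,0,-0.01,0,0,0],[0.0,0,0,-0.02,0,0,0]]' 25 && python3 -c "
from h import *
plan(.4675,.219,.134,-9.2)"
```

```text
time: 4.9
position: [0.4663, 0.2185, 0.1635]
tool_rot: [-2.395, -2.032, 0.002]
ft_force: [-0.0, 0.4, -0.1]
grip_width: 0.314
grip_force: 25.0
t 4.9 p [0.4663 0.2185 0.1635] close -9.38 tool z [-1.5e-03 -2.0e-04 -1.0e+00] | turn -0.18 shift mm [ 0.7  1.1 29.5] F [-0.   0.4 -0.1] w 27.3 gf 25.0 q [ 0.44  0.17 -1.01  1.83  0.16  1.22 -0.77]
```

```bash
python3 -m handwheel '[[0,0,0,-0.03,0,0,-5],[0,0,0,-0.03,0,0,-5],[0,-0.02,0.01,-0.01,0,0,-5],[0,-0.04,0.01,0,0,0,0],[0,-0.05,0.01,0,0,0,0],[0,-0.05,0.01,0,0,0,0],[0,-0.05,0.01,0,0,0,0],[0,-0.05,0.01,0,0,0,0],[0,-0.05,0.01,0,0,0,0],[0,-0.05,0.01,0,0,0,0],[0,-0.03,0,0,0,0,0],[0,-0.01,0,0,0,0,0]]'
python3 - <<'E'
from h import *
im,d,ci=shot("top"); cv2.imwrite("pics/t2.png",im[130:260,180:400]); X=world(d,ci); z=X[...,2]
np.savez("top2.npz",im=im,X=X)
plan(.508,-.196,.01,5.5)
m=(z>.16)&(z<.26)&(im[...,2].astype(int)>im[...,0]+30); print(m.sum())
# extractor, unobstructed by the stick
v,u=np.mgrid[0:384,0:512]; e=(u>180)&(u<268)&(v>160)&(v<248)
for lo,hi in((.08,.1),(.12,.14),(.104,.1205)):
    q=e&(z>lo)&(z<hi); print(lo,q.sum(),cv2.minAreaRect((X[q][:,:2]*1000).astype(np.float32)),X[q].mean(0))
E
```

```text
time: 6.4
position: [0.5839, -0.1753, 0.234]
tool_rot: [2.114, 2.323, 0.001]
ft_force: [-0.3, 0.5, -1.5]
grip_width: 0.318
grip_force: 25.0
t 6.45 p [ 0.5839 -0.1751  0.2339] close 5.42 tool z [ 9.e-04 -4.e-04 -1.e+00] | turn -0.08 shift mm [-13.4 -77.8 223.8] F [ 0.4 -1.8 -1.2] w 27.7 gf 25.0 q [ 0.87  0.31 -0.77  1.52  0.22  1.39  0.18]
199
0.08 3013 ((466.83599853515625, 214.57955932617188), (208.70004272460938, 200.91513061523438), 74.54981994628906) [0.46572549 0.21485549 0.09083489]
0.12 377 ((466.64190673828125, 214.6988525390625), (209.00718688964844, 120.21833801269531), 74.520263671875) [0.46700685 0.21914617 0.13107711]
0.104 36 ((463.5478515625, 207.7137908935547), (194.09925842285156, 102.51579284667969), 74.62511444091797) [0.47723137 0.25533495 0.11129147]
```

```bash
python3 -m handwheel '[[0,-0.013,-0.04,0,0,0,0],[0,0,-0.038,0.03,0,0,0],[0,0,0,0.05,0,0,0],[0,0,0,0.05,0,0,0],[0,0,0,0.04,0,0,0],[0,0,0,0.02,0,0,0],[0,0,0,0.01,0,0,0],[0,0,0,0,0,0,0],[0,0,0,0,0,0,0]]'
python3 - <<'E'
from h import *
im,d,ci=shot("side"); cv2.imwrite("pics/s3.png",cv2.resize(im[70:290,200:400],None,fx=2.5,fy=2.5))
plan(.508,-.196,.005,5.5)
E
```

```text
time: 7.58
position: [0.5087, -0.1935, 0.0345]
tool_rot: [2.108, 2.326, 0.001]
ft_force: [0.7, -0.5, -0.7]
grip_width: 0.32
grip_force: 25.0
t 7.625 p [ 0.5086 -0.1936  0.0344] close 5.6 tool z [ 0.0022 -0.0013 -1.    ] | turn 0.1 shift mm [-2.3 -0.9 29.4] F [ 0.6 -0.3 -1. ] w 27.7 gf 25.0 q [ 0.94  0.36 -0.72  1.9   0.28  0.99  0.19]
```

View pics/s3.png

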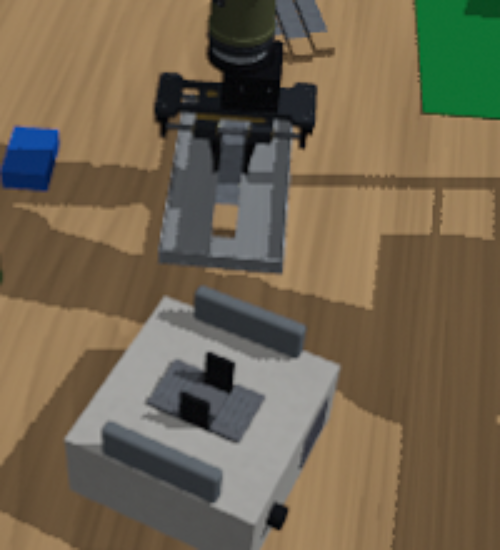

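The stick hangs level over the tray (wooden end at crop pixel (225,220)) and well inside its walls. I lower it gently to contact.

```bash
python3 -m handwheel '[[0,-0.002,0,0.015,0,0,0],[0,0,0,0.008,0,0,0],[0,0,0,0.003,0,0,0],[0,0,0,0.001,0,0,0],[0,0,0,0.001,0,0,0],[0,0,0,0,0,0,0],[0,0,0,0,0,0,0]]' && python3 -c "
from h import *
plan(.508,-.196,.005,5.5)"
```

```text
time: 8.5
position: [0.5078, -0.1953, 0.0052]
tool_rot: [2.11, 2.327, -0.0]
ft_force: [-0.2, 0.3, 0.2]
grip_width: 0.319
grip_force: 25.0
t 8.5 p [ 0.5078 -0.1953  0.0052] close 5.61 tool z [ 3.e-04 -3.e-04 -1.e+00] | turn 0.11 shift mm [-0.8  0.1  0.2] F [-0.2  0.3  0.2] w 27.8 gf 25.0 q [ 0.92  0.4  -0.7   1.91  0.32  0.94  0.17]
```

```bash
python3 -m handwheel '[[0,0,0,0.0005,0,0,0],[0,0,0,0.0005,0,0,0],[0,0,0,0,0,0,0]]' ; python3 -m handwheel '[[0,0,0,0.0005,0,0,0],[0,0,0,0.0005,0,0,0],[0,0,0,0,0,0,0]]'
```

```text
time: 8.88
position: [0.5077, -0.1952, 0.004]
tool_rot: [2.11, 2.327, -0.0]
ft_force: [-0.3, 0.3, -1.3]
grip_width: 0.321
grip_force: 25.0
time: 9.25
position: [0.5076, -0.1952, 0.004]
tool_rot: [-2.11, -2.327, 0.001]
ft_force: [-4.0, 0.4, 8.0]
grip_width: 0.318
grip_force: 25.0
```

Contact at 8 N, so I release and lift. On the way up I begin turning toward the cassette's closing direction (74.5°).

```bash
python3 -m handwheel '[[0.02,0,0,-0.0005,0,0,0],[0.06,0,0,0,0,0,0],[0.06,0,0,0,0,0,0],[0.06,0,0,0,0,0,0],[0.06,0,0,-0.01,0,0,0],[0.06,0,0,-0.03,0,0,0],[0.08,0,0,-0.05,0,0,0],[0.087,0,0,-0.06,0,0,0],[0.087,0,0,-0.06,0,0,0],[0.087,0,0,0,0,0,0]]'
python3 - <<'E'
from h import *
im,d,ci=shot("wrist"); cv2.imwrite("pics/w4.png",im); X=world(d,ci);z=X[...,2]
m=(z>.014)&(z<.03)&(abs(X[...,0]-.508)<.05)&(abs(X[...,1]+.195)<.13)
r=cv2.minAreaRect((X[m][:,:2]*1000).astype(np.float32)); print(m.sum(),r,np.nanpercentile(z[m],[5,50,95]))
plan(.4667,.2146,.20,74.5)
E
```

```text
time: 10.5
position: [0.5108, -0.1958, 0.2195]
tool_rot: [2.103, 2.32, 0.003]
ft_force: [-0.3, 0.5, -0.6]
grip_width: 0.98
grip_force: 0.0
4816 ((506.81658935546875, -192.09310913085938), (28.289247512817383, 239.01010131835938), 5.614302635192871) [0.01657241 0.01778824 0.01907319]
t 10.55 p [ 0.5091 -0.1955  0.2164] close 5.61 tool z [ 0.0044 -0.0032 -1.    ] | turn -68.89 shift mm [150.5 383.8  17.5] F [-0.6  0.6 -0.2] w 86.2 gf 0.0 q [ 1.03  0.16 -0.78  1.7   0.12  1.32  0.32]
```

View pics/w4.png

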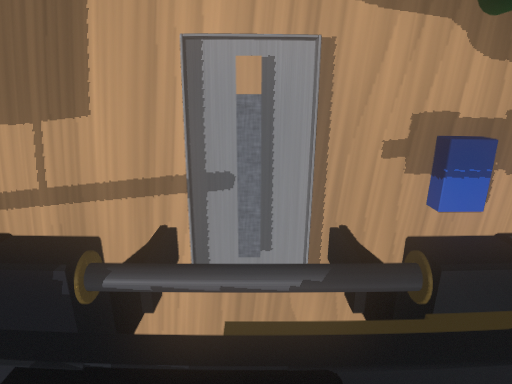

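The stick lies flat in the tray, at columns 235-262 and clear of the walls (top face at 18 mm). On to the cassette.

```bash
python3 -m handwheel '[[0.087,0,0,0,0,0,-9.8],[0.087,0,0,0,0,0,-9.8],[0.087,0,0,0,0,0,-9.8],[0.087,0,0,0,0,0,-9.8],[0.087,0,0,0,0,0,-9.8],[0.087,0,0,0,0,0,-9.9],[0.087,0,0,0,0,0,-10],[0.087,0.02,0.05,0,0,0,0],[0.087,0.02,0.05,0,0,0,0],[0.087,0.02,0.05,0,0,0,0],[0.087,0.02,0.05,0,0,0,0],[0.087,0.02,0.05,0,0,0,0]]' && python3 -m handwheel '[[0.087,0.02,0.05,0,0,0,0],[0.087,0.02,0.05,0,0,0,0],[0.087,0.01,0.03,0,0,0,0],[0.087,0,0,0,0,0,0],[0.087,0,0,0,0,0,0]]'
python3 - <<'E'
from h import *
im,d,ci=shot("wrist"); cv2.imwrite("pics/w5.png",im); X=world(d,ci);z=X[...,2]
near=(abs(X[...,0]-.467)<.13)&(abs(X[...,1]-.215)<.13)
dark=im.max(2)<45
for nm,m in(("plate",near&(z>.08)&(z<.0925)),("cheek",near&(z>.122)&(z<.14)),("tabs",near&(z>.10)&(z<.134)&dark&(np.hypot(X[...,0]-.467,X[...,1]-.215)<.05))):
    print(nm,m.sum(),cv2.minAreaRect((X[m][:,:2]*1000).astype(np.float32)) if m.sum() else 0)
plan(.4667,.2146,.10,74.5)
E
```

```text
time: 12.05
position: [0.4767, 0.0738, 0.2123]
tool_rot: [-0.424, -3.111, 0.002]
ft_force: [0.8, 0.5, 0.2]
grip_width: 0.997
grip_force: 0.0
time: 12.68
position: [0.4643, 0.2098, 0.2125]
tool_rot: [-0.424, -3.111, 0.002]
ft_force: [-0.3, -0.4, 0.0]
grip_width: 0.999
grip_force: 0.0
plate 29579 ((456.5653076171875, 215.9142303466797), (208.90867614746094, 179.41790771484375), 74.4830093383789)
cheek 5445 ((459.7013244628906, 214.17324829101562), (207.54141235351562, 107.53634643554688), 74.08908081054688)
tabs 0 0
t 12.725 p [0.4647 0.2093 0.2127] close 74.39 tool z [-0.0013 -0.0013 -1.    ] | turn -0.11 shift mm [ -0.7   5.8 112.7] F [ 0.4  0.1 -0. ] w 87.0 gf 0.0 q [ 0.69  0.16 -1.25  1.77  0.16  1.32  0.7 ]
```

View pics/w5.png

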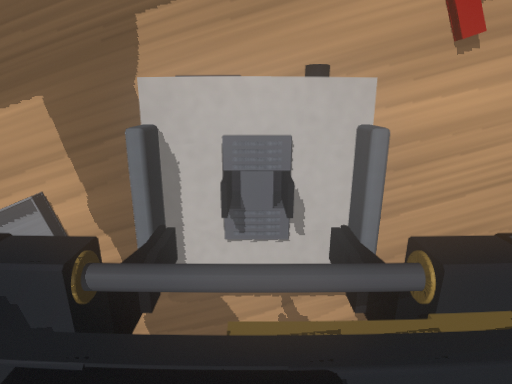

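The wrist view is clear: the black tabs are at columns ~226 and ~289, rows 170-215, between the cheeks. I measure the tabs directly.

Run:
```python
from h import *
im,d,ci=shot("wrist"); X=world(d,ci)
a=np.radians(74.5); Yd=np.array([np.cos(a),np.sin(a)]); Xd=np.array([np.sin(a),-np.cos(a)])
for sl in((slice(165,222),slice(212,240)),(slice(165,222),slice(278,304))):
    P=X[sl].reshape(-1,3); P=P[P[:,2]>.118]; yy=P[:,:2]@Yd*1000; xx=P[:,:2]@Xd*1000
    print(len(P),"y",np.percentile(yy,[2,50,98]).round(1),"x",np.percentile(xx,[2,50,98]).round(1),"z",np.percentile(P[:,2],[50,98]).round(4))
p=ctrl.get_state()["position"][:2]*1000; print("tcp y,x",p@Yd,p@Xd,"ext",np.array([466.7,214.6])@Yd,np.array([466.7,214.6])@Xd)
```

```text
253 y [299.7 302.3 304.6] x [377.5 391.2 406.6] z [0.1267 0.128 ]
267 y [354.5 356.7 359.5] x [377.5 391.1 406.9] z [0.1266 0.1279]
tcp y,x 325.8004394447833 392.09015087918874 ext 331.515245374293 392.3769770060704
```

```bash
python3 -m handwheel '[[0.087,0,0.004,0.01,0,0,0],[0.087,0,0,0.03,0,0,0],[0.087,0,0,0.035,0,0,0],[0.087,0,0,0.025,0,0,0],[0.087,0,0,0.012,0,0,0],[0.087,0,0,0.003,0,0,0],[0.087,0,0,0,0,0,0],[0.087,0,0,0,0,0,0]]' && python3 -c "
from h import *
plan(.4655,.2129,.097,74.5)"
```

```text
time: 13.78
position: [0.4664, 0.2152, 0.0994]
tool_rot: [0.424, 3.111, 0.001]
ft_force: [-0.1, -0.5, -1.0]
grip_width: 1.002
grip_force: 0.0
t 13.775 p [0.4664 0.2152 0.0994] close 74.49 tool z [ 1.6e-03  2.0e-04 -1.0e+00] | turn -0.01 shift mm [ 0.3 -2.5  2.4] F [-0.1 -0.5 -1. ] w 87.1 gf 0.0 q [ 0.54  0.32 -1.16  1.91  0.33  1.12  0.55]
```

```bash
python3 -m handwheel '[[0.087,0,-0.0015,0.002,0,0,0],[0.07,0,0,0,0,0,0],[0.056,0,0,0,0,0,0],[0.056,0,0,0,0,0,0],[0.052,0,0,0,0,0,0],[0.052,0,0,0,0,0,0],[0.052,0,0,0,0,0,0]]' 20 && python3 -c "
from h import *
plan(.4655,.2129,.097,74.5)
for i in range(3): shot('wrist'); s=ctrl.get_state(); print(s['ft_force'],s['grip_width']*87,s['grip_force'])"
```

```text
time: 14.65
position: [0.4653, 0.2135, 0.0965]
tool_rot: [0.423, 3.113, -0.0]
ft_force: [0.9, 0.3, -0.5]
grip_width: 0.599
grip_force: 3.9
t 14.65 p [0.4653 0.2135 0.0965] close 74.51 tool z [ 0.e+00 -1.e-04 -1.e+00] | turn 0.01 shift mm [-0.3 -0.6 -0.5] F [ 0.9  0.3 -0.5] w 52.1 gf 3.9 q [ 0.54  0.33 -1.16  1.91  0.33  1.12  0.56]
[0.80376594 0.0142889  0.61427013] 52.40882842930583 3.9095742255449295
[0.28804985 0.09006794 0.1397468 ] 52.60658542160563 3.930763676762581
[ 0.78920874 -0.99435946  0.72939474] 52.2391166510984 3.9438150823116302
```

Both catches are depressed evenly: 4 N, balanced. I pinch fully at 30 N.

```bash
python3 -m handwheel '[[0.046,0,0,0,0,0,0],[0.04,0,0,0,0,0,0],[0.035,0,0,0,0,0,0],[0.03,0,0,0,0,0,0],[0.03,0,0,0,0,0,0],[0.03,0,0,0,0,0,0]]' 32 && python3 -m handwheel '[[0.03,0,0,-0.001,0,0,0],[0.03,0,0,-0.002,0,0,0],[0.03,0,0,-0.002,0,0,0],[0.03,0,0,0,0,0,0],[0.03,0,0,0,0,0,0]]'
```

```text
time: 15.55
position: [0.4653, 0.2135, 0.0966]
tool_rot: [0.423, 3.113, -0.0]
ft_force: [-1.3, 0.3, 2.3]
grip_width: 0.456
grip_force: 32.0
time: 16.18
position: [0.4653, 0.2134, 0.1015]
tool_rot: [-0.424, -3.113, 0.0]
ft_force: [-0.5, 0.3, -2.7]
grip_width: 0.46
grip_force: 32.0
```

The load is about 2.7 N after a 5 mm lift, which matches the cassette's weight, so the teeth are free. I keep lifting straight up.

```bash
python3 -m handwheel '[[0.03,0,0,-0.003,0,0,0],[0.03,0,0,-0.005,0,0,0],[0.03,0,0,-0.005,0,0,0],[0.03,0,0,-0.005,0,0,0],[0.03,0,0,0,0,0,0]]' && python3 -m handwheel '[[0.03,0,0,-0.008,0,0,0],[0.03,0,0,-0.012,0,0,0],[0.03,0,0,-0.015,0,0,0],[0.03,0,0,-0.015,0,0,0],[0.03,0,0,-0.015,0,0,0],[0.03,0,0,-0.015,0,0,0],[0.03,0,0,-0.01,0,0,0],[0.03,0,0,-0.006,0,0,0],[0.03,0,0,-0.003,0,0,0],[0.03,0,0,0,0,0,0],[0.03,0,0,0,0,0,0]]'
python3 - <<'E'
from h import *
plan(.4655,.2129,.097,74.5)
im,d,ci=shot("side"); cv2.imwrite("pics/s6.png",cv2.resize(im[90:300,200:400],None,fx=2.8,fy=2.8))
for n in("top",):
    i2,d2,c2=shot(n); X=world(d2,c2)
Y=world(d,shot("side")[2]);
E
```

```text
time: 16.8
position: [0.4657, 0.2136, 0.12]
tool_rot: [0.424, 3.112, 0.0]
ft_force: [-0.6, -0.6, -1.4]
grip_width: 0.456
grip_force: 32.0
time: 18.18
position: [0.4651, 0.2134, 0.2181]
tool_rot: [-0.423, -3.112, 0.0]
ft_force: [0.5, 0.9, -1.6]
grip_width: 0.458
grip_force: 32.0
t 18.175 p [0.4651 0.2134 0.2181] close 74.51 tool z [-7.e-04 -2.e-04 -1.e+00] | turn 0.01 shift mm [ -0.6  -0.3 121.1] F [ 0.5  0.9 -1.6] w 39.8 gf 32.0 q [ 0.68  0.16 -1.25  1.76  0.16  1.33  0.7 ]
```

View pics/s6.png

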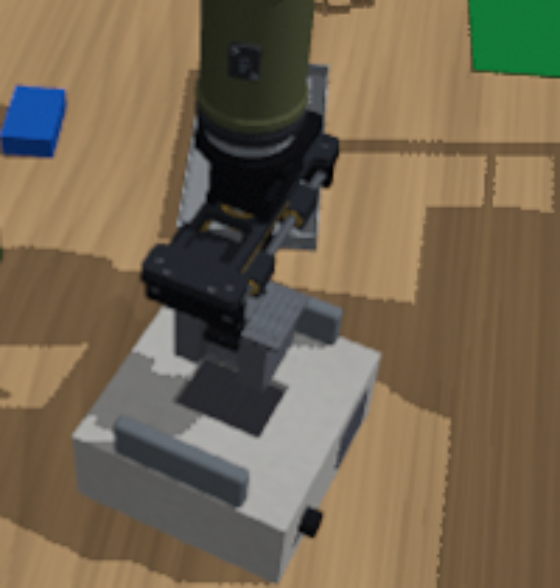

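The cassette is out and hanging upright (crop (240,330)) above the empty well at (230,398). I check the height of its underside, that nothing is slipping, and that the stick is still in place.

```bash
python3 -m handwheel '[[0.03,0,0,0,0,0,0],[0.03,0,0,0,0,0,0],[0.03,0,0,0,0,0,0],[0.03,0,0,0,0,0,0]]'
python3 - <<'E'
from h import *
im,d,ci=shot("side"); X=world(d,ci)
m=(np.hypot(X[...,0]-.4655,X[...,1]-.2135)<.06)&(X[...,2]>.1)&(X[...,2]<.26)
P=X[m]; print(m.sum(),np.histogram(P[:,2],bins=np.arange(.1,.27,.01)))
lo=P[(P[:,2]>.14)&(P[:,2]<.21)]
print("lowest",np.percentile(P[:,2],[0.5,2,5]))
# side-face (+y) plane tilt
a=np.radians(74.5); yy=lo[:,:2]@[np.cos(a),np.sin(a)]; f=lo[abs(yy-np.percentile(yy,95))<.006]
n=np.linalg.svd(f-f.mean(0))[2][2]; print("face normal",n.round(3),len(f))
E
```

```text
time: 18.82
position: [0.4653, 0.2135, 0.2185]
tool_rot: [0.424, 3.113, -0.0]
ft_force: [-0.4, -0.0, -2.1]
grip_width: 0.46
grip_force: 32.0
939 (array([  0,   0,   0,   0,   0,  84, 108,  80,  69, 128,  73, 387,   5,
         3,   1,   1]), array([0.1 , 0.11, 0.12, 0.13, 0.14, 0.15, 0.16, 0.17, 0.18, 0.19, 0.2 ,
       0.21, 0.22, 0.23, 0.24, 0.25, 0.26]))
lowest [0.15154394 0.15417618 0.15693884]
face normal [0.268 0.963 0.011] 346
```

The underside is at about 151 mm (61 mm above the plate), the cassette is upright, the grip is steady and nothing is slipping. I hand in.

```bash
python3 -c "
from bench import ctrl
print(ctrl.close_job())"
```

```text
the job is handed in; nothing more can be done
None
```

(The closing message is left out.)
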